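# Find the high spot of a pulley on the runout fixture

## Robot

A 7-joint arm with a two-finger parallel gripper is mounted at the origin on the work surface. World frame = base frame: x ahead of the robot, y to its left, z up, the work surface at z = 0. Lengths are in m, angles in rad, forces in N, time in s.
With the tool pointing down it reaches from about 0.4 to 0.75 m from the base axis. Payload 19.5 kg.
Tool frame: the origin (TCP) lies midway between the tips of the shut fingers; the grasp point (between the pads) lies tcp_to_grasp behind it (tcp_to_grasp is the distance from the TCP to the grasp point, in m); z points along the fingers, y is the line along which they close (so a half turn about z gives the same grasp; the last joint's range is limited). The gripper opens to 85 mm and grips with 20 to 120 N. Pads are 22 mm wide; open, the fingers measure 114 mm over their backs; the gripper's body (76 mm by 85 mm) begins 54 mm behind the grasp point. The pads swing forward as they close: fully open they stand 13 mm farther back than shut.
Start: joints at [1.089, 0.707, -0.028, 1.485, 0.022, 0.951, -0.075], TCP at [0.245, -0.52, 0.231] pointing down, gripper open.
Joint ranges: [-2.71, 2.71], [-0.32, 2.16], [-1.57, 1.52], [0, 2.45], [-1.46, 4.6], [0, 2.02], [-2.83, 2.83]. Speed limits (rad/s): [1.89, 1.89, 2.57, 2.57, 3.01, 3.01, 3.01].

## Interface

Orientations are given as a rotation vector (axis times angle).
In Python, from workcell import * gives the robot as it stands.
- The arm moves only by the shell command python3 -m creep 'ROWS' [FORCE]. ROWS is JSON, a list of rows, each a list of 3 entries, a list of its own where there are three numbers: the shift along the tool's x, y, z in m, then the turn, a rotation vector about the tool's x, y, z in degrees, then the closure in counts, from 0 (fully open) to 255 (shut). In form: [[[x, y, z], [rx, ry, rz], fingers], ...]. A call has 1 to 20 rows; each row is the pose to reach, as a shift and turn from the pose commanded when the call began, along the tool's axes at that moment; what a row does not reach only later rows make up. A row lasts 1/8 s, in which the tool goes at most 62.5 mm and 10.7 degrees, less where a joint would pass 70% of its speed; a pose out of reach is approached as far as the arm can. A call with a gripper value outside its range is refused whole. The fingers move at their own pace and stop on an object; FORCE is the grip in N (left out, the last holds). Time passes only in rows, so rows that repeat a pose let the fingers close. It gives the time, the measured TCP pose, the force, the opening and the grip force at its end, in the units of the state.
- state(): the state, without advancing time (a new reading comes with each control period).
- snapshot(name): name is "scene" or "top"; returns (picture, depth): 480x640x3 uint8, blue, green, red; 480x640 float32, m along the optical axis (not along the pixel's ray), 0 where there is no reading.
- get_calibration(name): a dict with "fov_y" (degrees; the focal length in pixels is half the picture's height over the tangent of half this angle, whatever the lens; pixels are square), "cx", "cy" (the principal point, pixels), "k1" (the pictures are not rectified: a ray, as slopes to the right and down, at radius r is drawn at 1 + k1 r^2 times it, then the intrinsics apply), "R" (3x3) and "t" (3): a world point X has camera coordinates R X + t. Camera axes: x right, y down, z forward; pixel columns grow to the right and rows downward; lengths in m; the calibration is good to about 2 mm. A picture is of the moment at which its call begins. get_calibration takes no time and is no camera call.
- hand_in(): hands the job in; it is judged then, once.
The state is a dict: "clock": time; "qpos": joint angles; "qvel": joint speeds; "effort": joint torques, N m; "tool_pos": TCP position; "tool_rot": TCP orientation; "contact_force": force on the tool from outside, world axes, zero at the start; "wrist_torque": the same for the moment, N m; "gripper_width": finger opening in m; "gripper_force": force on a finger pad.
Only numpy, scipy, OpenCV 4.12 (cv2) and the standard library are available. Lean on these libraries where they do the work, as an engineer would, in place of code of your own. Each camera call takes 0.05 s, during which the arm holds its last target. There are 200 camera calls.

## Task

Slide the dial gauge along its rail until it is home against the end stop, so that its plunger rests on the pulley's rim. Then, with a light grip, turn the pulley by its crank knob, no faster than a quarter turn a second, find the one high spot of the rim, and leave the pulley standing with the crest of the high spot right at the gauge's plunger. Let go of everything and do not disturb the other things on the bench.

Things in the scene. Friction and masses are not known exactly. Their poses are not given: they have to be found in the camera images.
- fixture: Runout fixture, fixed: cream base plate 280 (its x) x 340 (its y) x 12 mm, origin at the centre of its underside. An upright spindle with a pulley stands at (0, -65) mm; at y = +85 mm a rail runs along its x, with a low stop block at each end, on which the dial gauge slides.
- spindle: Upright spindle, turns either way without end (friction 1 to 3 N at the knob). Origin on its axis, 62 mm above the bench; z up; x points along the flat crank arm (top 104 mm above the bench) to the crank knob. It carries the pulley, clamped on at an unknown angle to the crank.
- pulley_top (a point): Centre of the pulley's upper face, on the spindle's axis, 92 mm above the bench. Aluminium, 150 mm across, 30 mm thick. Its rim is round but for one smooth bulge that rises 4 mm over about 20 degrees of turn up to its crest (the high spot) and falls as much after it.
- knob (a point): Centre of the black upright crank knob: cylinder, 18 mm diameter, 104 to 148 mm above the bench (this point 126), 50 mm from the spindle's axis, free to spin on the crank arm. Can be pinched from above and led round in a circle without turning the gripper; grip at most 40 N.
- gauge: Dial gauge on a carriage that slides along the fixture's x (10 N friction, stays where left). Origin 12 mm above the bench under the dial's centre. Home, against the stop at the rail's +x end, is x = 0, y = +75 mm of the fixture; it starts 60 to 85 mm short of it, to -x.
- dial (a point): Centre of the gauge's round dial, facing up, 58 mm across, 96 mm above the bench. Its black needle points along the plunger (fixture's -y) when nothing presses it, and swings clockwise from above by 0.3 rad per mm that the plunger is pressed in.
- axis_top (a point): Centre of the circle that the knob runs on (spindle's axis, 126 mm above the bench). By feel, with the plunger on the rim: the knob needs about 3 N more push as the bulge climbs, the usual push at the crest, and 2 to 3 N less on the way down. Let go, the wheel stays put at the crest and on the round rim.
- tip (a point): Plunger, at rest: centre of its 10 mm ball tip, 77 mm above the bench. Sprung 3 N/mm, moves along the fixture's y; with the gauge home it aims at the spindle's axis and is pressed in about 1.5 mm by the round rim (5 N) and 5 mm by the crest (15 N).
- post (a point): Grip point on the gauge's upright steel post: cylinder, 16 mm diameter, top 146 mm above the bench, this point at 126 mm. It stands on the carriage, 52 mm from the dial's centre to the fixture's +y. Grip at most 40 N.
- bearing: Bystander, to be left alone: ball bearing, 32 mm ring 10 mm high, loose on the base plate; origin under its middle.
- socket: Bystander, to be left alone: socket, 22 mm across 26 mm high, loose on the base plate; origin under its middle.
- screwdriver: Bystander, to be left alone: screwdriver lying on the bench; origin under its middle.
- wrench: Bystander, to be left alone: wrench lying on the bench; origin under its middle.
- spare_pulley: Bystander, to be left alone: small spare pulley, 90 mm across 34 mm high; origin under its middle.
- grease: Bystander, to be left alone: grey can, 60 mm across 80 mm high; origin under its middle.
- hammer: Bystander, to be left alone: hammer lying on the bench; origin under its middle.

How it is judged:
On the way, in this order (a step that is already met when the one before it is completed fails the run):
1. the gauge is home against its stop with its plunger on the rim (x of gauge in the frame of fixture above -0.003 m and contact force between gauge and spindle above 1.5 N), for 0.2 s.
2. the crest of the high spot is brought to the plunger (contact force between gauge and spindle above 13.5 N), for 0.2 s.
At the end, for the whole second after the job is handed in: The gauge is within 3 mm of its stop, the plunger presses on the pulley with more than 13.5 N (about 15 N at the crest, 5 N on the round rim: the crest within about 8 degrees of the plunger), and the pulley stands still (x of gauge in the frame of fixture above -0.003 m and contact force between gauge and spindle above 13.5 N and angular speed of spindle below 0.05 rad/s); the robot touches nothing.
It fails at once if the pulley is turned faster than 2 rad/s (angular speed of spindle above 2 rad/s).
It fails at once if the crank is forced: more than 100 N, grip included, between fingers and crank (contact force between the fingers and spindle above 100 N).
It fails at once if the gauge is forced: more than 100 N, grip included, between fingers and gauge (contact force between the fingers and gauge above 100 N).
It fails at once if another thing on the bench is knocked away (more than 20 mm) (distance of any of bearing, socket, screwdriver, wrench, spare_pulley, grease, hammer from where it was at the start of the episode above 0.02 m).
It also fails if it takes over 72 s, if anything falls off the work surface, if the arm or the gripper's body presses on something with over 40 N, if the wrist force passes 120 N, or if a joint passes its speed limit or range.

## Working session

There is one attempt and no reset: what is moved stays moved. The work goes in short steps, Python scripts to look and compute and a shell command to move; the robot and the scene stay as the last step left them, time stands still between calls to the robot, and variables do not carry over. Pictures are saved under pics/ and viewed, at most 10 in all, crops included, and the job is handed in when it is done.

```bash
mkdir -p pics; cat > h.py <<'E'
from workcell import *
import numpy as np, cv2
def cam(n):
    c=get_calibration(n); f=240/np.tan(np.radians(c["fov_y"])/2)
    return c,f,np.array(c["R"]),np.array(c["t"])
def ray(n,u,v):
    c,f,R,t=cam(n); d=np.array([(u-c["cx"])/f,(v-c["cy"])/f]); p=d.copy()
    for _ in range(20): p=d/(1+c["k1"]*(p@p))
    return -R.T@t, R.T@np.array([p[0],p[1],1])
def onz(n,u,v,z):
    o,d=ray(n,u,v); return o+d*(z-o[2])/d[2]
def proj(n,X):
    c,f,R,t=cam(n); q=R@np.array(X)+t; p=q[:2]/q[2]; p=p*(1+c["k1"]*(p@p)); return p*f+[c["cx"],c["cy"]]
E
python3 - <<'E'
from h import *
for n in("scene","top"):
    p,d=snapshot(n); cv2.imwrite(f"pics/{n}0.png",p); np.save(n+"0d.npy",d); c,f,R,t=cam(n); print(n,f,-R.T@t,R[2],c["k1"])
s=state();print(s)
E
```

```text
scene 449.2781697653679 [1.27726409 0.31968776 0.89390839] [-0.66575346 -0.27273164 -0.69454285] -0.08629179141051577
top 440.77766384116757 [ 0.29758085 -0.01824368  1.03422471] [ 0.20442642  0.03421954 -0.97828363] -0.0021214886850120882
{'clock': 0.1, 'qpos': array([ 1.0893206 ,  0.70701442, -0.02765184,  1.48495926,  0.02201454,
        0.95092014, -0.07550784]), 'qvel': array([-1.96032275e-03, -1.85778567e-03,  6.61182568e-04, -9.85518661e-04,
       -2.35796894e-03,  4.88210804e-04,  8.45689730e-05]), 'effort': array([ 1.58143648e-03, -8.84288836e+01,  1.23703927e+00, -2.36450243e+01,
        1.71204039e-02,  5.13943203e-03, -1.02394613e-04]), 'tool_pos': array([ 0.24470559, -0.52005891,  0.23088738]), 'tool_rot': array([-3.06499360e+00, -6.85073882e-01,  3.73293647e-04]), 'contact_force': array([ 0.17854677, -0.40294176, -1.29965789]), 'wrist_torque': array([-0.02628522, -0.03480982,  0.03043631]), 'gripper_force': 0.0, 'gripper_width': 0.08566358614770565}
```

View pics/top0.png

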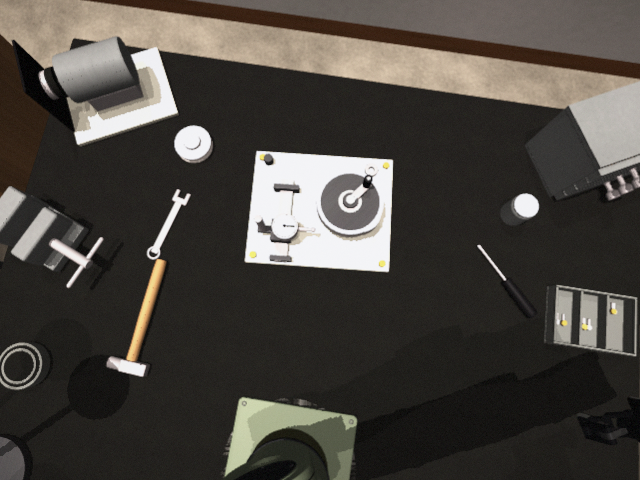

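View pics/scene0.png

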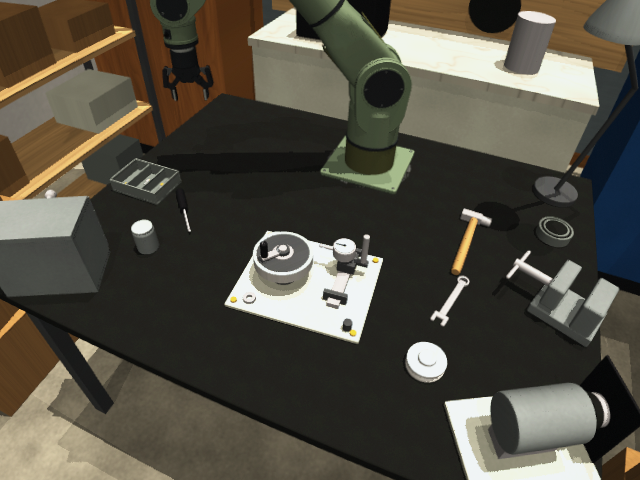

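Top view: the fixture is the cream plate with corners at about (255,152), (393,159), (390,272) and (246,262). The dial is at (285,228), the hub at (350,201) and the knob at about (368,182). The rail stops are at (286,187) and (281,258), so home is up the picture (+x).

```bash
python3 - <<'E'
from h import *
p=cv2.imread("pics/top0.png"); 
for q,z in (((255,152),.012),((393,159),.012),((390,272),.012),((246,262),.012)): print(onz("top",*q,z))
roi=np.zeros(p.shape[:2],np.uint8); roi[140:285,235:405]=255
m=((p.min(2)>120)*255).astype(np.uint8)&roi
c=max(cv2.findContours(m,0,2)[0],key=cv2.contourArea)
bw=[onz("top",*q[0],.012)[:2] for q in cv2.convexHull(c)]
r=cv2.minAreaRect((np.array(bw)*1000).astype(np.float32)); print(r)
for nm,q,z in(("hub",(350,201),.104),("knob",(368,182),.148),("dial",(285,228),.096)): print(nm,onz("top",*q,z))
a=cv2.resize(p[140:285,235:405],None,fx=4.6,fy=4.1,interpolation=cv2.INTER_CUBIC)
s=cv2.imread("pics/scene0.png")[225:345,220:390]
cv2.imwrite("pics/a.png",cv2.resize(p[145:280,240:400],None,fx=4,fy=4,interpolation=cv2.INTER_CUBIC))
cv2.imwrite("pics/b.png",cv2.resize(s,None,fx=4,fy=4,interpolation=cv2.INTER_CUBIC))
E
```

```text
[0.70072894 0.2062494  0.012     ]
[ 0.73659231 -0.13298184  0.012     ]
[ 0.45748965 -0.16088832  0.012     ]
[0.42724711 0.17526426 0.012     ]
((581.52734375, 23.845443725585938), (280.28839111328125, 340.01690673828125), 5.122633934020996)
hub [ 0.58479124 -0.04161611  0.104     ]
knob [ 0.61856395 -0.07201214  0.148     ]
dial [0.50390593 0.08961982 0.096     ]
```

View pics/a.png

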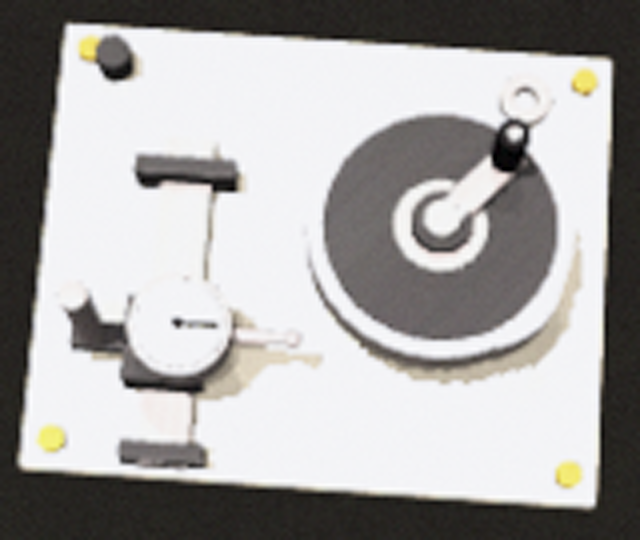

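View pics/b.png

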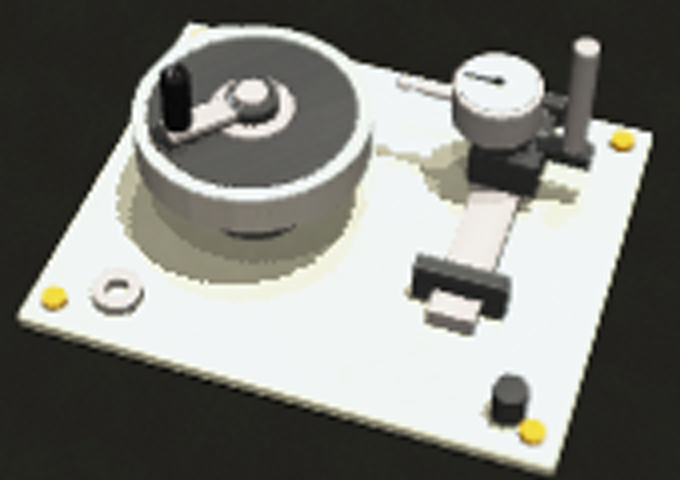

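Zoomed views: in the top crop the knob's top is near full-picture (368.5,177.5), the dial centre (284.5,226.2) and the post top (258.7,218.5). The needle points to the pulley, so nothing presses it. The scene crop shows the post clear of the dial.

```bash
cat >> h.py <<'E'
YAW=np.radians(5.12); C=np.array([.5815,.0238]); FX=np.array([np.cos(YAW),np.sin(YAW)]); FY=np.array([-FX[1],FX[0]])
def fix(X): d=np.array(X)[:2]-C; return np.round(1000*np.array([d@FX,d@FY]),1)
def world(x,y): return C+x*FX+y*FY
def totool(X):
    from scipy.spatial.transform import Rotation as Ro
    s=state(); R=Ro.from_rotvec(s["tool_rot"]); return np.round(R.inv().apply(np.array(X)-s["tool_pos"]),4)
E
python3 - <<'E'
from h import *
import workcell; print(tcp_to_grasp if 'tcp_to_grasp' in dir(workcell) else [x for x in dir(workcell) if x[0]!='_'])
for nm,q,z in(("knob",(368.5,177.5),.148),("dial",(284.5,226.2),.096),("post",(258.7,218.5),.146)):
    X=onz("top",*q,z); print(nm,X,fix(X))
print("axis",world(0,-.065))
# rim profile from depth
d=np.load("top0d.npy"); c,f,R,t=cam("top"); P=[]
for v in range(140,285):
    for u in range(290,405):
        if d[v,u]>0:
            o,r=ray("top",u,v); X=o+r*d[v,u]; P.append(X)
P=np.array(P); k=(abs(P[:,2]-.092)<.006); Q=P[k]; print(np.median(Q[:,2]),len(Q))
hull=cv2.convexHull((Q[:,:2]*1000).astype(np.float32))[:,0]; (cc,rr)=cv2.minEnclosingCircle(hull); print(cc,rr)
w=Q[:,:2]*1000-1000*world(0,-.065); A=np.degrees(np.arctan2(w[:,1],w[:,0]))%360; rad=np.hypot(*w.T)
B=[(a,round(rad[(A>=a)&(A<a+10)].max(),1)) for a in range(0,360,10)]; print(B)
E
```

```text
0.0187
knob [ 0.62864667 -0.07169704  0.148     ] [ 38.4 -99.3]
dial [0.50771622 0.09140627 0.096     ] [-67.5  73.9]
post [0.50420593 0.14142158 0.146     ] [-66.5 124.1]
axis [ 0.58730073 -0.04094065]Traceback (most recent call last):
  File "<stdin>", line 11, in <module>
  File "h.py", line 7, in ray
    c,f,R,t=cam(n); d=np.array([(u-c["cx"])/f,(v-c["cy"])/f]); p=d.copy()
            ~~~^^^
  File "h.py", line 4, in cam
    c=get_calibration(n); f=240/np.tan(np.radians(c["fov_y"])/2)
ValueError: time passes only in moves, steps and waits
```

```bash
sed -i 's/^def cam/import functools\n@functools.lru_cache(None)\ndef cam/' h.py
python3 - <<'E'
from h import *
d=np.load("top0d.npy"); P=np.array([(lambda o,r:o+r*d[v,u])(*ray("top",u,v)) for v in range(140,285) for u in range(290,405) if d[v,u]>0])
Q=P[abs(P[:,2]-.092)<.008]; print(np.median(Q[:,2]),len(Q))
w=Q[:,:2]*1000; c0=1000*world(0,-.065)
for it in range(4):
    e=w-c0; A=np.degrees(np.arctan2(e[:,1],e[:,0]))%360; rad=np.hypot(*e.T)
    B=np.array([rad[(A>=a)&(A<a+10)].max() for a in range(0,360,10)]); th=np.radians(np.arange(5,365,10))
    x=np.linalg.lstsq(np.c_[np.cos(th),np.sin(th),np.ones(36)],B,rcond=None)[0]; 
    if it<3: c0=c0+x[:2]
print(c0,x); print(list(zip(range(0,360,10),np.round(B,1))))
print("post tool move",totool([*world(-.0665,.1265),.2]), totool([*world(-.0665,.1265),.126-.0187]))
E
```

```text
0.09166027427744589 3230
[581.57793085 -32.08468924] [-4.58874375e-04 -5.83453835e-04  8.12102029e+01]
[(0, np.float64(83.0)), (10, np.float64(80.1)), (20, np.float64(79.3)), (30, np.float64(74.8)), (40, np.float64(72.5)), (50, np.float64(70.5)), (60, np.float64(68.9)), (70, np.float64(66.2)), (80, np.float64(65.5)), (90, np.float64(63.1)), (100, np.float64(63.2)), (110, np.float64(130.1)), (120, np.float64(140.4)), (130, np.float64(144.6)), (140, np.float64(63.2)), (150, np.float64(64.5)), (160, np.float64(64.9)), (170, np.float64(66.2)), (180, np.float64(68.2)), (190, np.float64(70.0)), (200, np.float64(71.7)), (210, np.float64(74.2)), (220, np.float64(78.3)), (230, np.float64(81.3)), (240, np.float64(83.5)), (250, np.float64(83.4)), (260, np.float64(83.5)), (270, np.float64(84.7)), (280, np.float64(85.7)), (290, np.float64(86.2)), (300, np.float64(85.9)), (310, np.float64(86.8)), (320, np.float64(87.2)), (330, np.float64(84.9)), (340, np.float64(84.5)), (350, np.float64(82.7))]
post tool move [ 0.5173 -0.4903  0.0314] [ 0.5173 -0.4902  0.1241]
```

```bash
python3 -m creep '[[[0.06,-0.05,0],[0,0,-8],0],[[0.1,-0.09,0],[0,0,-16],0],[[0.14,-0.13,0],[0,0,-24],0],[[0.18,-0.17,0],[0,0,-32],0],[[0.22,-0.21,0],[0,0,-40],0],[[0.26,-0.25,0.005],[0,0,-46],0],[[0.3,-0.29,0.01],[0,0,-52],0],[[0.34,-0.33,0.015],[0,0,-56],0],[[0.38,-0.37,0.02],[0,0,-60],0],[[0.42,-0.41,0.025],[0,0,-64],0],[[0.46,-0.45,0.03],[0,0,-68],0],[[0.49,-0.47,0.031],[0,0,-69.9],0],[[0.517,-0.49,0.031],[0,0,-69.9],0],[[0.517,-0.49,0.031],[0,0,-69.9],0],[[0.517,-0.49,0.031],[0,0,-69.9],0],[[0.517,-0.49,0.031],[0,0,-69.9],0]]' 25
python3 - <<'E'
from h import *
print(state()["qpos"],totool([*world(-.0665,.1265),.126-.0187]), fix(state()["tool_pos"]),state()["tool_rot"])
p,_=snapshot("top");cv2.imwrite("pics/t1.png",p)
d=np.load("top0d.npy"); P=np.array([(lambda o,r:o+r*d[v,u])(*ray("top",u,v)) for v in range(140,285) for u in range(290,405) if d[v,u]>0])
Q=P[(abs(P[:,2]-.092)<.008)]; w=Q[:,:2]*1000; c0=1000*world(0,-.065); w=w[np.hypot(*(w-c0).T)<83]
for it in range(8):
    e=w-c0; A=np.degrees(np.arctan2(e[:,1],e[:,0]))%360; rad=np.hypot(*e.T)
    B=np.array([rad[(A>=a)&(A<a+10)].max() for a in range(0,360,10)]); th=np.radians(np.arange(5,365,10))
    M=np.c_[np.cos(th),np.sin(th),np.ones(36)]; k=np.ones(36,bool)
    for _ in range(4):
        x=np.linalg.lstsq(M[k],B[k],rcond=None)[0]; k=abs(B-M@x)<1.5
    if it<7: c0=c0+x[:2]
print(c0,x,fix(c0/1000)); print([(a,float(round(b,1))) for a,b in zip(range(0,360,10),B)])
E
```

```text
clock: 2.1
tool_pos: [0.5038, 0.1424, 0.2004]
tool_rot: [2.121, 2.317, -0.001]
contact_force: [0.4, 0.1, -0.1]
gripper_width: 0.0854
gripper_force: 0.0
[-0.19493837  0.67813713 -0.25854841  1.71108044  0.22984451  0.78243095
 -0.47450256] [0.0015 0.0003 0.0931] [-66.8 125.1] [ 2.12148171e+00  2.31697474e+00 -5.44158375e-04]
[588.86181812 -41.66799941] [9.58659698e-15 2.13162821e-14 7.46738606e+01] [  1.5 -65.9]
[(0, 76.5), (10, 74.7), (20, 76.6), (30, 75.0), (40, 74.6), (50, 74.6), (60, 74.9), (70, 74.5), (80, 74.5), (90, 74.0), (100, 74.5), (110, 74.7), (120, 74.5), (130, 74.6), (140, 74.6), (150, 74.9), (160, 75.0), (170, 75.0), (180, 74.7), (190, 74.6), (200, 74.9), (210, 76.9), (220, 78.1), (230, 78.6), (240, 77.9), (250, 74.7), (260, 75.2), (270, 74.1), (280, 74.7), (290, 73.9), (300, 73.9), (310, 74.8), (320, 75.6), (330, 73.8), (340, 75.1), (350, 75.5)]
```

The depth shows the crest at a world angle of about 231°, and the plunger comes in at 95°. So the high spot is clear for homing, and the later turn is about -136°. I'll descend on the post and grip.

```bash
python3 -m creep '[[[0.001,0,0.04],[0,0,0],0],[[0.001,0,0.075],[0,0,0],0],[[0.001,0,0.093],[0,0,0],0],[[0.001,0,0.093],[0,0,0],0],[[0.001,0,0.093],[0,0,0],150],[[0.001,0,0.093],[0,0,0],230],[[0.001,0,0.093],[0,0,0],255],[[0.001,0,0.093],[0,0,0],255],[[0.001,0,0.093],[0,0,0],255],[[0.001,0,0.093],[0,0,0],255]]' 25
```

```text
clock: 3.4
tool_pos: [0.5042, 0.1443, 0.1077]
tool_rot: [2.12, 2.318, 0.001]
contact_force: [0.5, -0.5, 5.4]
gripper_width: 0.0153
gripper_force: 25.3
```

```bash
python3 -m creep '[[[0,0.003,0],[0,0,0],255],[[0,0.008,0],[0,0,0],255],[[0,0.014,0],[0,0,0],255],[[0,0.02,0],[0,0,0],255],[[0,0.026,0],[0,0,0],255],[[0,0.032,0],[0,0,0],255],[[0,0.038,0],[0,0,0],255],[[0,0.044,0],[0,0,0],255],[[0,0.05,0],[0,0,0],255],[[0,0.055,0],[0,0,0],255],[[0,0.059,0],[0,0,0],255],[[0,0.061,0],[0,0,0],255],[[0,0.061,0],[0,0,0],255]]'
```

```text
clock: 5.03
tool_pos: [0.5639, 0.1497, 0.1077]
tool_rot: [-2.12, -2.317, 0.002]
contact_force: [-7.6, -1.0, 11.0]
gripper_width: 0.0152
gripper_force: 25.9
```

```bash
python3 -m creep '[[[0,0.001,0],[0,0,0],255],[[0,0.002,0],[0,0,0],255],[[0,0.003,0],[0,0,0],255],[[0,0.003,0],[0,0,0],255]]'
```

```text
clock: 5.52
tool_pos: [0.5667, 0.1499, 0.1077]
tool_rot: [-2.119, -2.317, 0.002]
contact_force: [-9.3, 0.2, 11.9]
gripper_width: 0.0152
gripper_force: 26.0
```

```bash
python3 -m creep '[[[0,0.001,0],[0,0,0],255],[[0,0.002,0],[0,0,0],255],[[0,0.003,0],[0,0,0],255],[[0,0.003,0],[0,0,0],255]]'
```

```text
clock: 6.02
tool_pos: [0.5697, 0.1502, 0.1077]
tool_rot: [-2.119, -2.317, 0.002]
contact_force: [-9.5, -0.8, 11.8]
gripper_width: 0.0155
gripper_force: 25.9
```

```bash
python3 -m creep '[[[0,0.001,0],[0,0,0],255],[[0,0.002,0],[0,0,0],255],[[0,0.002,0],[0,0,0],255]]'
```

```text
clock: 6.4
tool_pos: [0.5715, 0.1504, 0.1076]
tool_rot: [-2.119, -2.317, 0.003]
contact_force: [-11.4, -1.5, 13.4]
gripper_width: 0.0152
gripper_force: 26.2
```

```bash
python3 -m creep '[[[0,0.001,0],[0,0,0],255],[[0,0.002,0],[0,0,0],255],[[0,0.002,0],[0,0,0],255]]'
```

```text
clock: 6.78
tool_pos: [0.5716, 0.1504, 0.1075]
tool_rot: [-2.117, -2.316, 0.009]
contact_force: [-25.7, -3.9, 22.3]
gripper_width: 0.0156
gripper_force: 28.0
```

```bash
python3 -m creep '[[[0,0.001,0],[0,0,0],255],[[0,0.001,0],[0,0,0],255],[[0,0.001,0],[0,0,0],255]]'
```

```text
clock: 7.15
tool_pos: [0.5717, 0.1504, 0.1075]
tool_rot: [-2.116, -2.315, 0.011]
contact_force: [-32.4, -3.3, 26.4]
gripper_width: 0.0154
gripper_force: 29.2
```

The carriage is home: the tool has stopped moving while the force rises. I'll ease off, open, and lift clear.

```bash
python3 -m creep '[[[0,-0.002,0],[0,0,0],255],[[0,-0.002,0],[0,0,0],150],[[0,-0.002,0],[0,0,0],0],[[0,-0.002,0],[0,0,0],0],[[0,-0.002,0],[0,0,0],0],[[0,-0.002,0],[0,0,0],0],[[0,-0.002,-0.03],[0,0,0],0],[[0,-0.002,-0.07],[0,0,0],0],[[-0.02,-0.002,-0.093],[0,0,0],0],[[-0.06,-0.002,-0.093],[0,0,0],0],[[-0.11,-0.002,-0.093],[0,0,0],0],[[-0.11,-0.002,-0.093],[0,0,0],0],[[-0.11,-0.002,-0.093],[0,0,0],0]]'
python3 - <<'E'
from h import *
for n in("scene","top"):
    p,_=snapshot(n);cv2.imwrite(f"pics/{n}2.png",p)
a=cv2.resize(cv2.imread("pics/top2.png")[145:280,240:400],None,fx=4,fy=4,interpolation=2); b=cv2.resize(cv2.imread("pics/scene2.png")[215:335,220:400],None,fx=4,fy=4,interpolation=2)
cv2.imwrite("pics/c.png",np.vstack([cv2.resize(a,(400,300)),cv2.resize(b,(400,300))])); cv2.imwrite("pics/c.png",np.hstack([cv2.resize(a,(400,340)),cv2.resize(b,(400,340))]))
s=world(0,-.065); k=onz("top",368.5,177.5,.148)[:2]; A=np.array([.5881,-.0413]); print(np.degrees(np.arctan2(*(k-A)[::-1])),np.hypot(*(k-A)))
g=A+.05*(k-A)/np.hypot(*(k-A)); print(g,totool([*g,.2]),totool([*g,.1075]))
E
```

```text
clock: 8.78
tool_pos: [0.5833, 0.0415, 0.2003]
tool_rot: [-2.12, -2.318, -0.001]
contact_force: [-0.0, 0.0, 0.1]
gripper_width: 0.0857
gripper_force: 0.0
-36.85816877160841 0.05067556231781435
[ 0.62810614 -0.07129181] [-0.117   0.0344  0.0002] [-0.1171  0.0344  0.0927]
```

View pics/c.png

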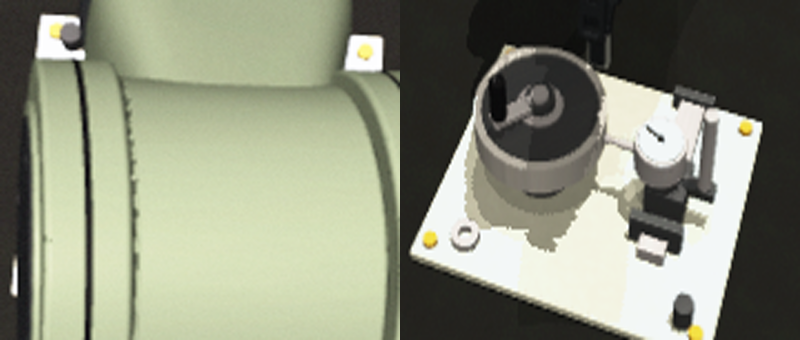

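The scene half shows the gauge at the near (+x) stop, its plunger on the rim and the needle slightly swung. The top view is blocked by the arm. I'll grip the knob next.

```bash
python3 -m creep '[[[-0.04,0.012,0],[0,0,0],0],[[-0.08,0.024,0],[0,0,0],0],[[-0.117,0.034,0],[0,0,0],0],[[-0.117,0.034,0],[0,0,0],0],[[-0.117,0.034,0.04],[0,0,0],0],[[-0.117,0.034,0.075],[0,0,0],0],[[-0.117,0.034,0.089],[0,0,0],0],[[-0.117,0.034,0.089],[0,0,0],0],[[-0.117,0.034,0.089],[0,0,0],150],[[-0.117,0.034,0.089],[0,0,0],210],[[-0.117,0.034,0.089],[0,0,0],225],[[-0.117,0.034,0.089],[0,0,0],240],[[-0.117,0.034,0.089],[0,0,0],255],[[-0.117,0.034,0.089],[0,0,0],255],[[-0.117,0.034,0.089],[0,0,0],255]]' 25
python3 - <<'E'
from h import *
s=state(); A=np.array([.5881,-.0413]); v=s["tool_pos"][:2]-A; print(np.degrees(np.arctan2(v[1],v[0])),np.hypot(*v),v@FX,v@FY)
E
```

```text
clock: 10.75
tool_pos: [0.6282, -0.0728, 0.1117]
tool_rot: [2.12, 2.317, 0.001]
contact_force: [3.6, -2.1, 5.4]
gripper_width: 0.0172
gripper_force: 25.6
-38.22637287205445 0.05098353401325411 0.03707611538740163 -0.03499546268104937
```

```bash
python3 -c "
from math import *
p0=-43.4
for d in [2,5,10,16,22,28,34,40,46,52,58,64,70,76,82,88,93,96,98,100,102,104,106,108,110,112,114,116,118,120,122,124,126,128,130,132,134,136,138,140,142,144]:
  p=radians(p0-d);q=radians(p0);print(d,'%.1f %.1f'%(50*(sin(p)-sin(q)),50*(cos(p)-cos(q))),end=' | ')"
```

```text
2 -1.2 -1.2 | 5 -3.0 -3.1 | 10 -5.8 -6.5 | 16 -8.7 -10.9 | 22 -11.1 -15.5 | 28 -13.0 -20.4 | 34 -14.4 -25.4 | 40 -15.3 -30.6 | 46 -15.6 -35.8 | 52 -15.4 -41.0 | 58 -14.7 -46.2 | 64 -13.4 -51.3 | 70 -11.5 -56.2 | 76 -9.2 -60.9 | 82 -6.4 -65.3 | 88 -3.2 -69.4 | 93 -0.1 -72.5 | 96 1.8 -74.3 | 98 3.2 -75.4 | 100 4.5 -76.5 | 102 6.0 -77.5 | 104 7.4 -78.5 | 106 8.9 -79.4 | 108 10.4 -80.2 | 110 12.0 -81.0 | 112 13.5 -81.8 | 114 15.1 -82.5 | 116 16.8 -83.1 | 118 18.4 -83.7 | 120 20.1 -84.2 | 122 21.8 -84.7 | 124 23.4 -85.1 | 126 25.2 -85.5 | 128 26.9 -85.8 | 130 28.6 -86.0 | 132 30.3 -86.2 | 134 32.1 -86.3 | 136 33.8 -86.3 | 138 35.6 -86.3 | 140 37.3 -86.2 | 142 39.1 -86.1 | 144 40.8 -85.9 |
```

```bash
python3 -m creep '[[[-0.0012,-0.0012,0],[0,0,0],255],[[-0.003,-0.0031,0],[0,0,0],255],[[-0.0058,-0.0065,0],[0,0,0],255],[[-0.0087,-0.0109,0],[0,0,0],255],[[-0.0111,-0.0155,0],[0,0,0],255],[[-0.013,-0.0204,0],[0,0,0],255],[[-0.0144,-0.0254,0],[0,0,0],255],[[-0.0153,-0.0306,0],[0,0,0],255],[[-0.0156,-0.0358,0],[0,0,0],255],[[-0.0154,-0.041,0],[0,0,0],255],[[-0.0147,-0.0462,0],[0,0,0],255],[[-0.0134,-0.0513,0],[0,0,0],255],[[-0.0115,-0.0562,0],[0,0,0],255],[[-0.0092,-0.0609,0],[0,0,0],255],[[-0.0064,-0.0653,0],[0,0,0],255],[[-0.0032,-0.0694,0],[0,0,0],255],[[-0.0001,-0.0725,0],[0,0,0],255],[[0.0018,-0.0743,0],[0,0,0],255],[[0.0018,-0.0743,0],[0,0,0],255]]'
cat > r.py <<'E'
from h import *
s=state(); A=np.array([.5881,-.0413]); v=s["tool_pos"][:2]-A; a=np.arctan2(v@FY,v@FX); f=s["contact_force"][:2]
F=np.array([f@FX,f@FY]); t=np.array([np.sin(a),-np.cos(a)]) # clockwise
print("phi",np.degrees(a),"r",np.hypot(*v),"push cw",-F@t,"radial",F@[np.cos(a),np.sin(a)])
E
python3 r.py
```

```text
clock: 13.12
tool_pos: [0.5533, -0.0777, 0.1116]
tool_rot: [2.121, 2.318, -0.001]
contact_force: [-1.1, -1.1, 9.4]
gripper_width: 0.0175
gripper_force: 25.9
phi -138.83395424506392 r 0.0503090365457723 push cw -0.03259360579673368 radial 1.527580855819452
```

```bash
python3 -m creep '[[[0.0014,-0.0011,0],[0,0,0],255],[[0.0027,-0.0022,0],[0,0,0],255],[[0.0042,-0.0032,0],[0,0,0],255],[[0.0056,-0.0042,0],[0,0,0],255],[[0.0071,-0.0051,0],[0,0,0],255],[[0.0086,-0.0059,0],[0,0,0],255],[[0.0102,-0.0067,0],[0,0,0],255]]'; python3 r.py
```

```text
clock: 14.0
tool_pos: [0.546, -0.0683, 0.1116]
tool_rot: [2.121, 2.317, -0.0]
contact_force: [1.0, -4.6, 8.4]
gripper_width: 0.0176
gripper_force: 26.0
phi -152.42064753382832 r 0.0500661099567078 push cw 4.385361373084683 radial 1.6089422701103226
```

```bash
python3 -m creep '[[[0.0015,-0.0008,0],[0,0,0],255],[[0.0031,-0.0015,0],[0,0,0],255],[[0.0048,-0.0021,0],[0,0,0],255],[[0.0064,-0.0027,0],[0,0,0],255],[[0.0081,-0.0032,0],[0,0,0],255]]'; python3 r.py
```

```text
clock: 14.62
tool_pos: [0.5423, -0.061, 0.1116]
tool_rot: [2.121, 2.316, -0.0]
contact_force: [1.0, -6.2, 6.9]
gripper_width: 0.0174
gripper_force: 25.9
phi -161.8775932348156 r 0.049897115856229794 push cw 6.0999464641835335 radial 1.5054539651562955
```

```bash
python3 -m creep '[[[0.0017,-0.0005,0],[0,0,0],255],[[0.0033,-0.0009,0],[0,0,0],255],[[0.0051,-0.0013,0],[0,0,0],255]]'; python3 r.py
```

```text
clock: 15.0
tool_pos: [0.5405, -0.0561, 0.1116]
tool_rot: [2.121, 2.316, -0.001]
contact_force: [2.0, -7.2, 7.7]
gripper_width: 0.0176
gripper_force: 25.9
phi -167.87481507891798 r 0.0498150938202118 push cw 7.463484874042108 radial 0.22617638494474857
```

```bash
python3 -m creep '[[[0.0017,-0.0003,0],[0,0,0],255],[[0.0034,-0.0005,0],[0,0,0],255]]'; python3 r.py
```

```text
clock: 15.25
tool_pos: [0.5397, -0.0527, 0.1117]
tool_rot: [2.121, 2.316, -0.001]
contact_force: [1.1, -4.6, 7.5]
gripper_width: 0.0172
gripper_force: 25.9
phi -171.90577818755426 r 0.04974603757281788 push cw 4.757860845456161 radial 0.009128877379160077
```

```bash
python3 -m creep '[[[0.0017,-0.0002,0],[0,0,0],255],[[0.0035,-0.0003,0],[0,0,0],255]]'; python3 r.py
```

```text
clock: 15.5
tool_pos: [0.539, -0.049, 0.1116]
tool_rot: [2.121, 2.317, -0.0]
contact_force: [0.9, -5.2, 7.4]
gripper_width: 0.0171
gripper_force: 25.9
phi -176.15206059309028 r 0.049689831048817544 push cw 5.30609329628327 radial -0.036630518826868685
```

```bash
python3 -m creep '[[[0.0018,-0.0001,0],[0,0,0],255],[[0.0035,-0.0001,0],[0,0,0],255]]'; python3 r.py; python3 - <<'E'
from h import *
p,_=snapshot("scene");u,v=proj("scene",[*world(0,.075),.096]);print(u,v);u,v=int(u),int(v)
cv2.imwrite("pics/d.png",np.hstack([cv2.resize(p[v-16:v+16,u-16:u+16],(390,390),interpolation=2),cv2.resize(p[v-50:v+50,u-80:u+20],(390,390),interpolation=2)]))
E
```

```text
clock: 15.75
tool_pos: [0.5387, -0.0454, 0.1116]
tool_rot: [2.12, 2.317, -0.0]
contact_force: [2.3, -3.4, 7.9]
gripper_width: 0.0172
gripper_force: 25.9
phi 179.57034125877155 r 0.04959855109192971 push cw 3.6050362146118715 radial -1.9882791964343178
337.3314005869493 263.9470839095931
```

View pics/d.png

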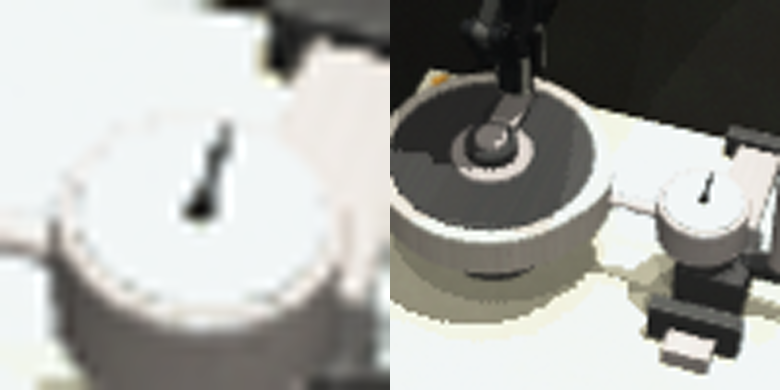

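The needle is well swung: pivot at about (337.4,264.1), tip about (339.5,257.5) in the scene picture. I'll measure its angle numerically and step over the crest.

```bash
cat > n.py <<'E'
from h import *
p,_=snapshot("scene"); g=p.max(2).astype(float); u0,v0=proj("scene",[*world(0,.075),.096])
P=[];W=[]
for v in range(250,278):
    for u in range(323,352):
        X=onz("scene",u,v,.0965)[:2]; 
        if np.hypot(*(X-onz("scene",337.4,264.1,.0965)[:2]))<.023 and g[v,u]<190: P.append(1000*(X-C)@np.c_[FX,FY]);W.append(230-g[v,u])
P=np.array(P);W=np.array(W); m=(W[:,None]*P).sum(0)/W.sum(); q=P-m; w,V=np.linalg.eigh((W[:,None]*q).T@q); d=V[:,1]
e=m-((1000*(onz("scene",337.4,264.1,.0965)[:2]-C))@np.c_[FX,FY]); d*=np.sign(d@e)
a=np.arctan2(-d[0],-d[1]) # clockwise from -y: toward -x positive
print("needle rad",a,"mm",a/.3,len(P),"ecc",w[1]/w[0])
E
python3 n.py
python3 -m creep '[[[0.0018,0,0],[0,0,0],255],[[0.0035,0.0002,0],[0,0,0],255]]'; python3 r.py; python3 n.py
```

```text
needle rad 1.5356857218759037 mm 5.118952406253013 13 ecc 26.771923525924137
clock: 16.1
tool_pos: [0.5386, -0.0416, 0.1116]
tool_rot: [2.12, 2.317, 0.0]
contact_force: [1.5, -1.9, 6.5]
gripper_width: 0.0171
gripper_force: 25.9
phi 175.24679980337856 r 0.049539900115334726 push cw 1.8706167364546624 radial -1.4520058677869263
needle rad 1.4492626549762349 mm 4.83087551658745 13 ecc 23.653201620048094
```

```bash
python3 -m creep '[[[0.0017,0.0002,0],[0,0,0],255],[[0.0035,0.0005,0],[0,0,0],255]]'; python3 r.py; python3 n.py
```

```text
clock: 16.4
tool_pos: [0.5388, -0.038, 0.1117]
tool_rot: [2.12, 2.317, 0.001]
contact_force: [0.7, -2.3, 6.6]
gripper_width: 0.0169
gripper_force: 25.9
phi 171.01424036502672 r 0.04944232059464797 push cw 2.250568713512816 radial -0.8953320980749747
needle rad 1.3016730894278974 mm 4.3389102980929914 12 ecc 30.572397440201495
```

```bash
python3 -m creep '[[[-0.0017,-0.0002,0],[0,0,0],255],[[-0.0035,-0.0003,0],[0,0,0],255],[[-0.0052,-0.0004,0],[0,0,0],255],[[-0.007,-0.0004,0],[0,0,0],255],[[-0.007,-0.0004,0],[0,0,0],255]]'; python3 r.py; python3 n.py
python3 -m creep '[[[-0.0017,0,0],[0,0,0],255],[[-0.0035,0.0001,0],[0,0,0],255],[[-0.0035,0.0001,0],[0,0,0],255]]'; python3 r.py; python3 n.py
python3 -m creep '[[[-0.0018,0.0001,0],[0,0,0],255],[[-0.0034,0.0003,0],[0,0,0],255],[[-0.0034,0.0003,0],[0,0,0],255]]'; python3 r.py; python3 n.py
```

```text
clock: 17.08
tool_pos: [0.5387, -0.0443, 0.1116]
tool_rot: [-2.12, -2.318, -0.001]
contact_force: [-1.1, 1.3, 9.6]
gripper_width: 0.0176
gripper_force: 25.9
phi 178.38376110701392 r 0.0495346270850325 push cw -1.4038698874848379 radial 1.0557312470902345
needle rad 1.5199528052223992 mm 5.066509350741331 12 ecc 23.540231308695013
clock: 17.5
tool_pos: [0.539, -0.0481, 0.1116]
tool_rot: [-2.12, -2.318, -0.0]
contact_force: [-2.2, 0.6, 10.0]
gripper_width: 0.0175
gripper_force: 26.0
phi -177.25734503464682 r 0.04961194993460726 push cw -0.9082350284841325 radial 2.1279779690942733
needle rad 1.5358353365253132 mm 5.1194511217510446 13 ecc 26.26719100132131
clock: 17.92
tool_pos: [0.5395, -0.0517, 0.1116]
tool_rot: [-2.12, -2.318, 0.0]
contact_force: [-2.3, -1.3, 9.6]
gripper_width: 0.0175
gripper_force: 26.1
phi -173.06826699475863 r 0.04968166301674895 push cw 0.7893798168312935 radial 2.4895655730497186
needle rad 1.452999727477263 mm 4.843332424924211 13 ecc 22.62954022994397
```

The needle reads the same at -173.1° and 175.2°, so the crest is at about -178.9°. I'll settle there, check, and release; the fingers open radially here.

```bash
python3 -m creep '[[[0.0017,-0.0003,0],[0,0,0],255],[[0.0034,-0.0004,0],[0,0,0],255],[[0.0052,-0.0005,0],[0,0,0],255],[[0.0052,-0.0005,0],[0,0,0],255],[[0.0052,-0.0005,0],[0,0,0],255]]'; python3 r.py; python3 n.py
python3 -m creep '[[[0,0,0],[0,0,0],200],[[0,0,0],[0,0,0],120],[[0,0,0],[0,0,0],0],[[0,0,0],[0,0,0],0],[[0,0,0],[0,0,0],0],[[0,0,0],[0,0,0],0],[[0,0,-0.02],[0,0,0],0],[[0,0,-0.05],[0,0,0],0],[[0,0,-0.09],[0,0,0],0],[[0,0,-0.1],[0,0,0],0],[[0,0,-0.1],[0,0,0],0]]'; python3 n.py
python3 - <<'E'
from h import *
p,_=snapshot("scene");cv2.imwrite("pics/e.png",cv2.resize(p[200:345,220:400],None,fx=4,fy=4,interpolation=2))
E
```

```text
clock: 18.6
tool_pos: [0.5388, -0.0466, 0.1116]
tool_rot: [2.12, 2.318, 0.0]
contact_force: [1.1, -0.6, 8.3]
gripper_width: 0.0171
gripper_force: 26.0
phi -178.975797427644 r 0.04956955885834671 push cw 0.7597083469256705 radial -1.0132454326852285
needle rad 1.539059351369121 mm 5.130197837897071 13 ecc 27.221968686677748
clock: 20.02
tool_pos: [0.5388, -0.0467, 0.2113]
tool_rot: [2.12, 2.318, 0.0]
contact_force: [-0.3, -1.0, 0.1]
gripper_width: 0.0855
gripper_force: 0.0
needle rad 1.5384275054548995 mm 5.128091684849665 13 ecc 26.798322531029704
```

View pics/e.png

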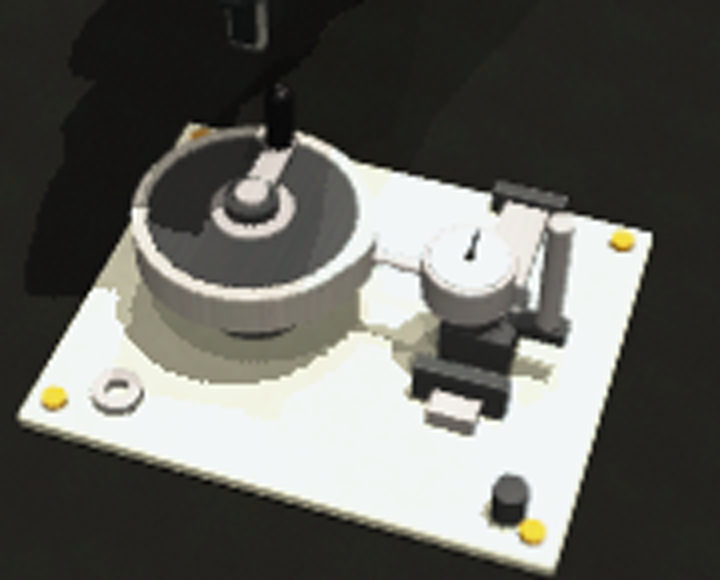

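The picture shows the gauge against the near stop at crop (460,385), the needle at (470,245) still at its peak swing, the gripper clear of the knob, and the bearing and socket where they were. I'll hand in.

```bash
python3 -c "
from workcell import *
print(hand_in())"
```

```text
the job is handed in; nothing more can be done
None
```

I handed the job in at about 20 s with the gauge against its stop, the crest at the plunger (needle about 5.1 mm, its highest reading) and the gripper clear; no verdict came back.

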